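Find and unplug the charged battery pack in the painting studio

TASK

The charging dock on the painting table keeps a battery pack locked in until it is full; its lights are dead, but exactly one of the three packs is charged and held only by its spring catch. Find it by tugging gently at the pull loops, without straining a lock, pull that pack out and lay it flat in the wooden tray, block and loop inside and not dropped. Leave the other two packs plugged in, and do not disturb the glass jar and the paint tube standing beside the dock.

Things in the scene. Friction and masses are not known exactly. Their poses are not given: they have to be found in the camera images.
- dock: Black charging dock, fixed, 110 mm deep (x), 320 wide (y), 78 high; three bays 104 mm apart open to its front. Origin on the table under the middle of its front face, x to its back, z up. The charged pack's sprung catch lets go at a pull of about 9 to 14 N after some 5 mm, then the pack slides freely; a locked one moves under 2 mm. Which is which cannot be seen and changes.
- pack_1_center (a point): Pack 1, in the right-hand (dock y -104 mm) bay: plain grey, 142 mm long, 72 wide. The point is the centre of its block (46 mm in x, 60 in y, 44 high), 22 mm above its flat underside. x points into the dock (out is -x), z up. A pull loop in front of the block reaches to 83 mm along -x; a black plug behind, 48 mm wide and under 40 high, reaches to 59 mm along +x.
- pack_2_center (a point): Pack 2, in the middle bay: plain grey, 142 mm long, 72 wide. The point is the centre of its block (46 mm in x, 60 in y, 44 high), 22 mm above its flat underside. x points into the dock (out is -x), z up. A pull loop in front of the block reaches to 83 mm along -x; a black plug behind, 48 mm wide and under 40 high, reaches to 59 mm along +x.
- pack_3_center (a point): Pack 3, in the left-hand (dock y +104 mm) bay: plain grey, 142 mm long, 72 wide. The point is the centre of its block (46 mm in x, 60 in y, 44 high), 22 mm above its flat underside. x points into the dock (out is -x), z up. A pull loop in front of the block reaches to 83 mm along -x; a black plug behind, 48 mm wide and under 40 high, reaches to 59 mm along +x.
- pack_1_loop (a point): Centre of the opening of pack 1's pull loop, a level rectangular ring rigid with the pack, 2 to 30 mm above the table, 47 mm from the block's centre along -x. Opening, right through from above: 48 mm (x) by 52 (y). Front bar 12 mm thick, its inner face 24 mm from here along -x. Axes as the pack's.
- pack_2_loop (a point): Centre of the opening of pack 2's pull loop, a level rectangular ring rigid with the pack, 2 to 30 mm above the table, 47 mm from the block's centre along -x. Opening, right through from above: 48 mm (x) by 52 (y). Front bar 12 mm thick, its inner face 24 mm from here along -x. Axes as the pack's.
- pack_3_loop (a point): Centre of the opening of pack 3's pull loop, a level rectangular ring rigid with the pack, 2 to 30 mm above the table, 47 mm from the block's centre along -x. Opening, right through from above: 48 mm (x) by 52 (y). Front bar 12 mm thick, its inner face 24 mm from here along -x. Axes as the pack's.
- pack_1: Pack 1 as a body; origin under its block's centre, at the underside. 0.3 to 0.55 kg. Slides on the table; out of the dock once drawn 40 mm along -x.
- pack_2: Pack 2 as a body; origin under its block's centre, at the underside. 0.3 to 0.55 kg. Slides on the table; out of the dock once drawn 40 mm along -x.
- pack_3: Pack 3 as a body; origin under its block's centre, at the underside. 0.3 to 0.55 kg. Slides on the table; out of the dock once drawn 40 mm along -x.
- lock_a (a joint): How far one of the two hidden locks has been dragged out of true (m); 0 = sound. Does not tell which bay it is in. It stays at 0 up to a pull of about 20 N and is spoilt beyond 0.003 (about 35 N).
- lock_b (a joint): How far one of the two hidden locks has been dragged out of true (m); 0 = sound. Does not tell which bay it is in. It stays at 0 up to a pull of about 20 N and is spoilt beyond 0.003 (about 35 N).
- tray: Open wooden tray fixed on the table to one side, inside 190 mm (x) by 150 mm (y), walls 6 mm thick and 32 mm high, floor 6 mm thick. Origin under its centre, on the table.
- jar: Empty clear glass jar, 68 mm across, 90 mm high, standing loose beside the dock's left end. Origin at the centre of its underside.
- paint_tube: White paint tube standing on its black cap, 36 mm across, 120 mm high, loose, beside the dock's right end. Origin at the centre of its underside.
Mind the look-alikes: they are no part of the job. What is shaped like the pack_1 but purple is not meant.

How it is judged (in metres and radians):
On the way:
1. a pack has been drawn clear of the dock (x of any of pack_1_center, pack_2_center, pack_3_center in the frame of dock below -0.0615 m), for 0.1 s.
At the end, for the whole second after the job is handed in: One pack (the charged one, the only one that comes out) lies at rest in the tray: its block centre within 60 mm (tray x) and 50 mm (tray y) of the tray's middle and less than 36 mm above the table, flat to 0.12 rad; the other two packs are within 8 mm of where they started (((x of pack_1_center in the frame of tray between -0.06 and 0.06 m and y of pack_1_center in the frame of tray between -0.05 and 0.05 m and z of pack_1_center in the frame of tray below 0.036 m and angle between pack_1_center's own z axis and vertical below 0.12 rad and linear speed of pack_1 below 0.02 m/s and distance of each of pack_2_center, pack_3_center from where it was at the start of the episode below 0.008 m) or (x of pack_2_center in the frame of tray between -0.06 and 0.06 m and y of pack_2_center in the frame of tray between -0.05 and 0.05 m and z of pack_2_center in the frame of tray below 0.036 m and angle between pack_2_center's own z axis and vertical below 0.12 rad and linear speed of pack_2 below 0.02 m/s and distance of each of pack_1_center, pack_3_center from where it was at the start of the episode below 0.008 m) or (x of pack_3_center in the frame of tray between -0.06 and 0.06 m and y of pack_3_center in the frame of tray between -0.05 and 0.05 m and z of pack_3_center in the frame of tray below 0.036 m and angle between pack_3_center's own z axis and vertical below 0.12 rad and linear speed of pack_3 below 0.02 m/s and distance of each of pack_1_center, pack_2_center from where it was at the start of the episode below 0.008 m))); the robot touches nothing.
It fails at once if a lock strained: dragged more than 3 mm (a pull of about 35 N on a locked pack) (value of joint any of lock_a, lock_b above 0.003 m).
It fails at once if the glass jar or the paint tube shifted more than 30 mm or tipped over (distance of any of jar, paint_tube from where it was at the start of the episode above 0.03 m or angle between any of jar, paint_tube's own z axis and vertical above 0.5 rad).
It fails at once if a pack dropped (falls or flies faster than 0.6 m/s, out of the fingers) ((linear speed of pack_1 above 0.6 m/s and contact force between the fingers and pack_1 below 0.2 N) or (linear speed of pack_2 above 0.6 m/s and contact force between the fingers and pack_2 below 0.2 N) or (linear speed of pack_3 above 0.6 m/s and contact force between the fingers and pack_3 below 0.2 N)).
It also fails if it takes over 72 s, if anything falls off the work surface, if the arm or the gripper's body presses on something with over 40 N, if the wrist force passes 120 N, or if a joint passes its speed limit or range.

ROBOT

A 6-joint arm with a two-finger parallel gripper is mounted at the origin on the work surface. World frame = base frame: x ahead of the robot, y to its left, z up, the work surface at z = 0. Lengths are in mm, angles in rad, forces in N, time in s.
With the tool pointing down it reaches from about 250 to 850 mm from the base axis. Payload 12.5 kg.
Tool frame: the origin (TCP) lies between the finger pads; the fingertips stand 17 mm ahead of it and the grasp point (between the pads) lies 2 mm behind it; z points along the fingers, y is the line along which they close (so a half turn about z gives the same grasp; the last joint's range is limited). The gripper opens to 93 mm and grips with 3 to 60 N. Pads are 15 mm wide; open, the fingers measure 128 mm over their backs; the gripper's body (75 mm by 188 mm) begins 65 mm behind the grasp point.
Start: joints at [-1.199, 0.351, 1.652, -0, 1.139, -0.085], TCP at [242.609, -493.584, 235.633] pointing down, gripper open.
Joint ranges: [-2.75, 2.75], [-0.79, 2.1], [0.01, 2.65], [-1.57, 4.71], [0.07, 3.14], [-2.87, 2.87]. Speed limits (rad/s): [2.22, 2.22, 2.79, 3.14, 3.14, 3.14].

INTERFACE

Orientations are given as a 3x3 rotation matrix whose columns are the frame's x, y, z axes.
In Python, from station import arm, grab_frame, job gives the robot as it stands.
- The arm moves only by the shell command python3 -m crank 'ROWS' [FORCE]. ROWS is JSON, a list that holds one entry, the list of rows, each a list of 7 numbers: the shift along the tool's x, y, z in m, then the turn, a rotation vector about the tool's x, y, z in rad, then the gripper command: -1 is shut, 1 is fully open, values between are in proportion. In form: [[[x, y, z, wx, wy, wz, gripper], ...]]. A call has 1 to 5 rows; each row shifts and turns the commanded pose from where the row before left it, along the tool's axes as they then stand; what a row does not reach is not made up. A row lasts 1/8 s, in which the tool goes at most 62.5 mm and 10.7 degrees, less where a joint would pass 70% of its speed; a pose out of reach is approached as far as the arm can. A call with a gripper value outside its range is refused whole. The fingers move at their own pace and stop on an object; FORCE is the grip in N (left out, the last holds). Time passes only in rows, so rows that do not move let the fingers close. It gives the time, the measured TCP pose, the force, the opening and the grip force at its end, in the units of the state.
- arm.get_state(): the state, without advancing time (a new reading comes with each control period).
- grab_frame(name): name is "side" or "top"; returns a dict with "image" (400x640x3 uint8, red, green, blue), "vfov" (degrees; the focal length in pixels is half the picture's height over the tangent of half this angle, whatever the lens; pixels are square), "cx", "cy" (the principal point, pixels), "pose" (4x4, takes a point from camera to world coordinates). Camera axes: x right, y down, z forward; pixel columns grow to the right and rows downward; lengths in mm; the calibration is good to about 2 mm. A picture is of the moment at which its call begins. There is no depth.
- job.job_done(): hands the job in; it is judged then, once.
The state is a dict: "t": time; "q": joint angles; "joint_velocities": joint speeds; "tau": joint torques, N m; "tool_pos": TCP position; "tool_rot": TCP orientation; "force": force on the tool from outside, world axes, zero at the start; "ft_torque": the same for the moment, N m; "grip_width": finger opening in mm; "gripper_force": force on a finger pad.
Only numpy, scipy, OpenCV 4.12 (cv2) and the standard library are available. Lean on these libraries where they do the work, as an engineer would, in place of code of your own. Each camera call takes 0.05 s, during which the arm holds its last target. There are 200 camera calls.

## Working session

There is one attempt and no reset: what is moved stays moved. The work goes in short steps, Python scripts to look and compute and a shell command to move; the robot and the scene stay as the last step left them, time stands still between calls to the robot, and variables do not carry over. Pictures are saved under pics/ and viewed, at most 10 in all, crops included, and the job is handed in when it is done.

```bash
mkdir -p pics; ls
cat > h.py <<'E'
import numpy as np, cv2
from station import arm, grab_frame, job
def snap(n,f):
    d=grab_frame(n); cv2.imwrite('pics/'+f,d['image'][:,:,::-1]); np.savez('pics/'+f+'.npz',**d); return d
def cast(d,u,v,z):
    f=200/np.tan(np.radians(d['vfov'])/2); P=np.array(d['pose'])
    r=P[:3,:3]@np.array([(u-d['cx'])/f,(v-d['cy'])/f,1]); o=P[:3,3]
    return o+r*(z-o[2])/r[2]
def proj(d,p):
    f=200/np.tan(np.radians(d['vfov'])/2); P=np.array(d['pose'])
    c=P[:3,:3].T@(np.array(p)-P[:3,3]); return d['cx']+f*c[0]/c[2], d['cy']+f*c[1]/c[2]
E
python3 - <<'E'
from h import *
for n in('top','side'):
    d=snap(n,n+'1.png'); print(n,d['vfov'],d['cx'],d['cy'],np.round(d['pose'],3).tolist())
s=arm.get_state(); print(np.round(s['tool_rot'],3).tolist(),s['tool_pos'],s['force'])
E
```

```text
pics
top 51.79990483017004 318.2067690947139 202.11892380004838 [[-0.008, -0.997, 0.077, 328.664], [-1.0, 0.007, -0.019, -85.726], [0.019, -0.078, -0.997, 1550.649], [0.0, 0.0, 0.0, 1.0]]
side 43.03299023686967 318.04035063783886 196.63043320082667 [[0.974, -0.163, 0.156, 205.962], [-0.226, -0.681, 0.696, -1160.731], [-0.007, -0.713, -0.701, 1118.861], [0.0, 0.0, 0.0, 1.0]]
[[0.897, 0.441, -0.0], [0.441, -0.897, 0.001], [0.0, -0.001, -1.0]] [ 242.5135073  -493.33214944  235.1585979 ] [-0.17328062 -0.12303825 -0.14894202]
```

View pics/top1.png

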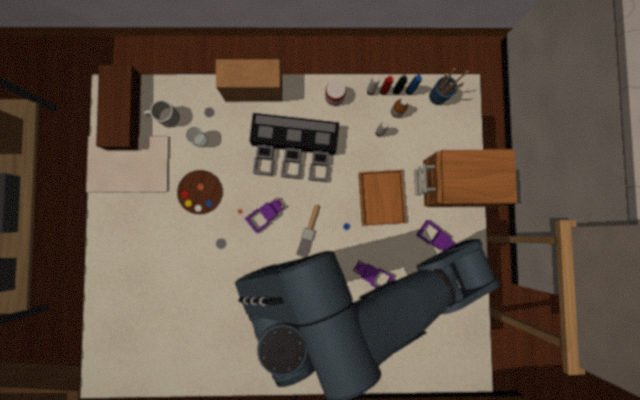

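View pics/side1.png

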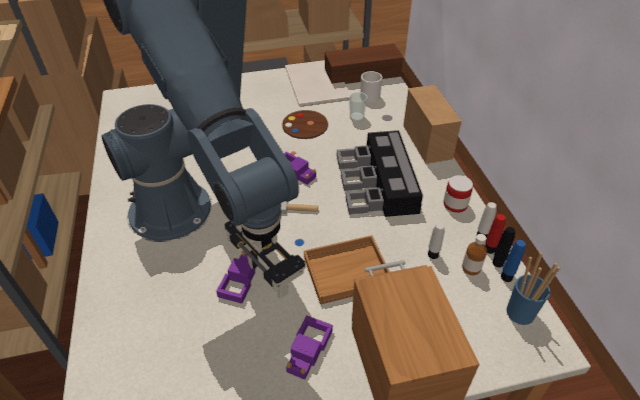

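The top view shows the black dock at (294,133), with three grey packs whose loops are at (264,167), (292,170) and (319,172). The wooden tray is at (383,197), the jar at (197,137) and the tube at (382,129). The look-alikes are the purple packs at (267,215), (436,235) and (374,273), which I rule out by colour. I'll check the choice in one close crop.

Run:
```python
from h import *
im=cv2.imread('pics/top1.png')[100:240,230:420]
cv2.imwrite('pics/crop1.png',cv2.resize(im,None,fx=4,fy=4,interpolation=cv2.INTER_CUBIC))
```

```text
(no output)
```

View pics/crop1.png

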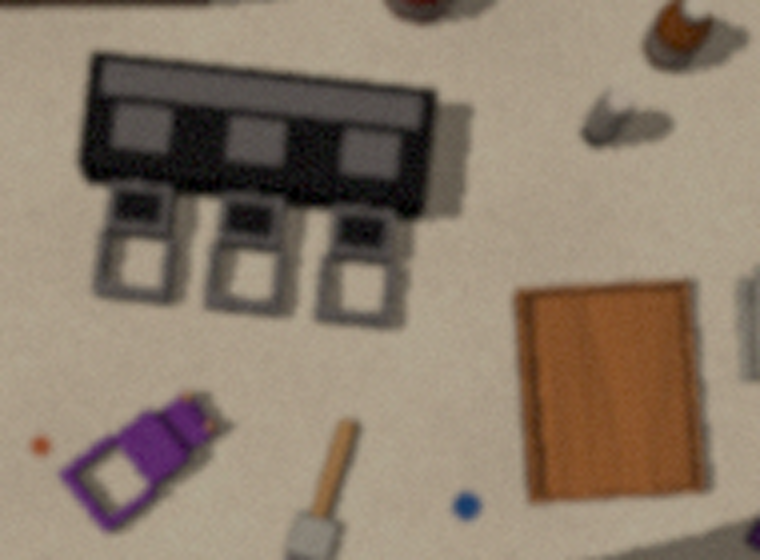

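The crop shows three grey packs in the dock. The hole centres are at about crop (140,264), (252,275) and (362,287), the tray is bounded by (517,285)–(705,497), and the purple one lies apart.

Run:
```python
from h import *
d=dict(np.load('pics/top1.png.npz')); im=d['image']
c=lambda u,v:(230+(u+.5)/4-.5,100+(v+.5)/4-.5)
# hole blobs: bright connected areas near seeds
big=cv2.resize(im[100:240,230:420],None,fx=4,fy=4,interpolation=cv2.INTER_CUBIC)
g=cv2.cvtColor(big,cv2.COLOR_RGB2GRAY); 
n,l,st,ce=cv2.connectedComponentsWithStats((g>120).astype(np.uint8))
H=[]
for s in((140,264),(252,275),(362,287)):
    k=l[s[1],s[0]]; p=cast(d,*c(*ce[k]),15); H.append(p); print('hole',st[k],ce[k].round(1),p.round(1))
H=np.array(H); print('spacing',np.linalg.norm(np.diff(H[:,:2],axis=0),axis=1))
v=H[0]-H[2]; print('dock yaw from holes deg',np.degrees(np.arctan2(-v[0],v[1])))
for nm,pts,z in(('dock top',[(95,55),(436,92),(416,216),(84,178)],78),('front bars outer L/R',[(95,296),(168,303),(207,307),(283,316),(317,320),(393,327)],30),('tray',[(517,290),(690,281),(706,490),(531,501)],32)):
    P=np.array([cast(d,*c(*p),z) for p in pts]); print(nm,P[:,:2].round(0).tolist(),'mean',P.mean(0).round(1),[round(float(np.linalg.norm(P[i]-P[i-1])),0) for i in range(len(P))])
for nm,p,z in(('tubetop',(605,105),120),):print(nm,cast(d,*c(*p),z))
print('jar',cast(d,197,137,45))
```

```text
hole [ 121  240   44   48 1735] [142.6 263.5] [587.4  82.5  15. ]
hole [ 230  252   44   48 1771] [252.6 275.8] [575.2 -20.7  15. ]
hole [ 341  264   44   48 1868] [361.9 287.4] [ 563.6 -123.3   15. ]
spacing [103.9014568  103.24159438]
dock yaw from holes deg -6.5917574027084616
dock top [[769.0, 119.0], [733.0, -191.0], [619.0, -171.0], [655.0, 129.0]] mean [693.9 -28.6  78. ] [114.0, 312.0, 116.0, 302.0]
front bars outer L/R [[555.0, 125.0], [548.0, 57.0], [544.0, 21.0], [535.0, -49.0], [531.0, -81.0], [524.0, -152.0]] mean [539.3 -13.1  30. ] [278.0, 68.0, 36.0, 71.0, 32.0, 71.0]
tray [[558.0, -267.0], [565.0, -429.0], [370.0, -440.0], [361.0, -277.0]] mean [ 463.6 -353.4   32. ] [197.0, 162.0, 195.0, 163.0]
tubetop [ 709.42652121 -337.70947755  120.        ]
jar [689.99955295 330.95748192  45.        ]
```

```bash
python3 -m crank '[[[0,0,0,0,0,0.143,-1],[0,0,0,0,0,0.143,-1],[0,0,0,0,0,0.143,-1],[0,0,0,0,0,0.143,-1]]]' 10
python3 -m crank '[[[0.0276,-0.0404,0,0,0,0,-1],[0.0276,-0.0404,0,0,0,0,-1],[0.0276,-0.0404,0,0,0,0,-1],[0.0276,-0.0404,0,0,0,0,-1],[0.0276,-0.0404,0,0,0,0,-1]]]'
python3 -m crank '[[[0.0276,-0.0404,0,0,0,0,-1],[0.0276,-0.0404,0,0,0,0,-1],[0.0276,-0.0404,0,0,0,0,-1],[0.0276,-0.0404,0,0,0,0,-1],[0.0276,-0.0404,0,0,0,0,-1]]]'
cat > st.py <<'E'
from h import *
s=arm.get_state(); R=np.array(s['tool_rot']); p=np.array(s['tool_pos'])
D=np.array([[.993,-.115,0],[.115,.993,0],[0,0,1]])
print('t',round(s['t'],2),'pos',p.round(1),'yaw',np.degrees(np.arctan2(R[1,0],R[0,0])).round(2),'down',R[:,2].round(3),'F dock',(D@np.array(s['force'])).round(1),'w',round(s['grip_width'],1),'gf',round(s['gripper_force'],1))
def to(x,y,z): print('tool shift to target mm',(R.T@(np.array([x,y,z])-p)).round(1))
E
python3 -c "
from st import *
to(563.6,-123.3,90)"
```

```text
t: 0.6
tool_pos: [242.5, -493.4, 235.3]
tool_rot: [[0.993, -0.12, -0.0], [-0.12, -0.993, 0.001], [-0.0, -0.001, -1.0]]
force: [-0.4, -0.0, 0.6]
grip_width: 57.9
gripper_force: 0.0
t: 1.23
tool_pos: [403.7, -307.4, 235.5]
tool_rot: [[0.993, -0.115, -0.0], [-0.115, -0.993, 0.0], [-0.0, -0.0, -1.0]]
force: [0.1, -1.0, 0.1]
grip_width: 8.0
gripper_force: 0.0
t: 1.85
tool_pos: [564.0, -122.5, 235.4]
tool_rot: [[0.993, -0.115, -0.0], [-0.115, -0.993, 0.0], [-0.0, -0.0, -1.0]]
force: [0.1, -0.7, 0.3]
grip_width: 0.6
gripper_force: 0.0
t 1.85 pos [ 564.  -122.5  235.4] yaw -6.59 down [-0.  0. -1.] F dock [ 0.2 -0.7  0.3] w 0.6 gf 0.0
tool shift to target mm [ -0.3   0.8 145.4]
```

```bash
python3 -m crank '[[[0,0,0.05,0,0,0,-1],[0,0,0.05,0,0,0,-1],[0,0,0.05,0,0,0,-1],[0,0,0.01,0,0,0,-1],[0,0,0,0,0,0,-1]]]'
python3 - <<'E'
from st import *
d=snap('side','side2.png')
u,v=map(int,proj(d,[575,-60,30])); print(u,v)
cv2.imwrite('pics/crop2.png',cv2.resize(d['image'][v-75:v+75,u-100:u+100,::-1],None,fx=4,fy=4,interpolation=cv2.INTER_CUBIC))
for p in([563.6,-123.3,2],[563.6,-123.3,30],p-[0,0,17]):print(((np.array(proj(d,p))-[u-100,v-75])*4).round())
E
```

```text
t: 2.48
tool_pos: [563.5, -124.1, 76.3]
tool_rot: [[0.993, -0.115, 0.0], [-0.115, -0.993, 0.0], [0.0, -0.0, -1.0]]
force: [-0.7, -0.3, 1.0]
grip_width: 0.0
gripper_force: 0.0
t 2.48 pos [ 563.5 -124.1   76.3] yaw -6.6 down [ 0.  0. -1.] F dock [-0.6 -0.3  1. ] w 0.0 gf 0.0
356 185
[407. 388.]
[409. 362.]
[411. 335.]
```

View pics/crop2.png

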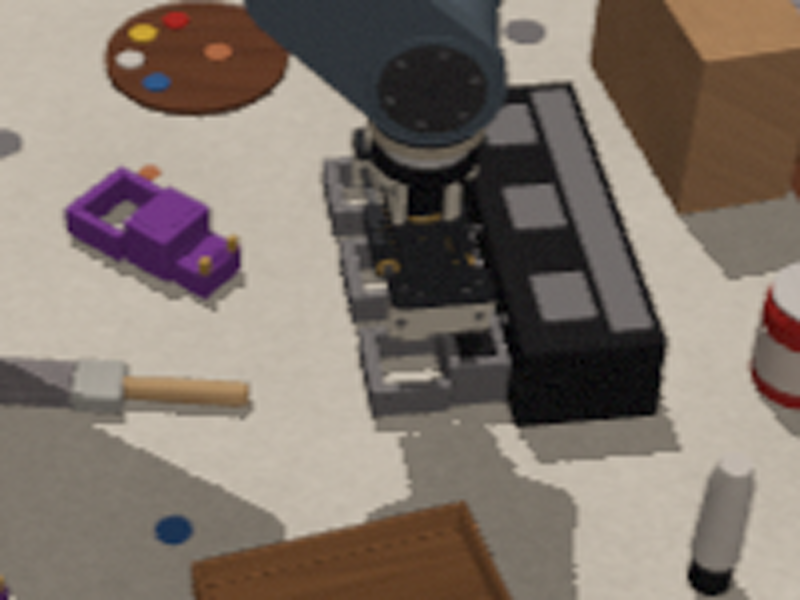

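The crop shows the gripper over pack 1. Its loop opening is centred near crop (410,365), and my estimate projects to (409,362), so they agree. I'll descend and feel for the bar.

```bash
python3 -m crank '[[[0,0,0.025,0,0,0,-1],[0,0,0.02,0,0,0,-1],[0,0,0.006,0,0,0,-1],[0,0,0,0,0,0,-1]]]' | grep -v rot
python3 -m crank '[[[-0.005,0,0,0,0,0,-1],[-0.004,0,0,0,0,0,-1],[0,0,0,0,0,0,-1]]]' | grep -E 'pos|force:'
for i in 1; do python3 -m crank '[[[-0.002,0,0,0,0,0,-1],[0,0,0,0,0,0,-1]]]' | grep -E 'pos|force:'; done
python3 -m st
```

```text
t: 3.02
tool_pos: [563.4, -124.0, 24.9]
force: [0.1, -0.9, 0.3]
grip_width: 0.8
gripper_force: 0.0
tool_pos: [554.1, -123.0, 25.0]
force: [0.8, -0.3, 0.6]
gripper_force: 0.0
tool_pos: [552.2, -122.7, 24.7]
force: [0.6, 0.4, -0.6]
gripper_force: 0.0
t 3.65 pos [ 552.2 -122.7   24.7] yaw -6.6 down [-0.  0. -1.] F dock [ 0.6  0.4 -0.6] w 0.4 gf 0.0
```

```bash
python3 -m crank '[[[-0.002,0,0,0,0,0,-1],[0,0,0,0,0,0,-1]]]' >/dev/null; python3 -m st
python3 -m crank '[[[-0.0015,0,0,0,0,0,-1],[0,0,0,0,0,0,-1]]]' >/dev/null; python3 -m st
```

```text
t 3.9 pos [ 550.4 -122.5   24.7] yaw -6.6 down [ 0. -0. -1.] F dock [ 1.1 -0.7 -0.2] w 0.2 gf 0.4
t 4.15 pos [ 549.9 -122.6   25. ] yaw -6.6 down [ 0.003 -0.001 -1.   ] F dock [ 6.2 -0.1 -2.2] w 0.5 gf 3.0
```

```bash
python3 -m crank '[[[-0.001,0,0,0,0,0,-1],[0,0,0,0,0,0,-1]]]' >/dev/null; python3 -m st
```

```text
t 4.4 pos [ 549.4 -122.6   25.1] yaw -6.61 down [ 0.004 -0.001 -1.   ] F dock [ 7.3  0.4 -2.7] w 0.7 gf 3.8
```

```bash
python3 -m crank '[[[-0.001,0,0,0,0,0,-1],[0,0,0,0,0,0,-1]]]' >/dev/null; python3 -m st
```

```text
t 4.65 pos [ 548.6 -122.5   25.2] yaw -6.61 down [ 0.004 -0.001 -1.   ] F dock [ 7.7  0.9 -2.9] w 0.2 gf 4.2
```

```bash
python3 -m crank '[[[-0.001,0,0,0,0,0,-1],[0,0,0,0,0,0,-1]]]' >/dev/null; python3 -m st
```

```text
t 4.9 pos [ 547.9 -122.4   25.3] yaw -6.61 down [ 0.005 -0.001 -1.   ] F dock [ 8.9 -0.7 -2.1] w 0.2 gf 4.6
```

```bash
python3 -m crank '[[[-0.001,0,0,0,0,0,-1],[0,0,0,0,0,0,-1]]]' >/dev/null; python3 -m st
```

```text
t 5.15 pos [ 547.1 -122.4   25.4] yaw -6.61 down [ 0.005 -0.001 -1.   ] F dock [10.5 -0.5 -2. ] w 1.2 gf 5.0
```

```bash
python3 -m crank '[[[-0.001,0,0,0,0,0,-1],[0,0,0,0,0,0,-1]]]' >/dev/null; python3 -m st
```

```text
t 5.4 pos [ 546.  -122.3   25.3] yaw -6.61 down [ 0.005 -0.001 -1.   ] F dock [10.8  1.3 -3.3] w 0.7 gf 4.8
```

```bash
python3 -m crank '[[[-0.001,0,0,0,0,0,-1],[0,0,0,0,0,0,-1]]]' >/dev/null; python3 -m st
```

```text
t 5.65 pos [ 544.4 -122.    25.1] yaw -6.61 down [ 0.004 -0.001 -1.   ] F dock [ 6.7  0.3 -2.6] w 0.3 gf 3.6
```

After 6 mm the force fell from 10.8 to 6.7 N, so the catch has let go and pack 1 is the charged one. Pulling it out.

```bash
python3 -m crank '[[[-0.003,0,0,0,0,0,-1],[-0.004,0,0,0,0,0,-1],[-0.005,0,0,0,0,0,-1],[-0.006,0,0,0,0,0,-1],[-0.006,0,0,0,0,0,-1]]]' >/dev/null; python3 -m st
python3 -m crank '[[[-0.006,0,0,0,0,0,-1],[-0.006,0,0,0,0,0,-1],[-0.006,0,0,0,0,0,-1],[-0.006,0,0,0,0,0,-1],[-0.006,0,0,0,0,0,-1]]]' >/dev/null; python3 -m st
python3 -m crank '[[[-0.006,0,0,0,0,0,-1],[-0.006,0,0,0,0,0,-1],[-0.004,0,0,0,0,0,-1],[-0.002,0,0,0,0,0,-1],[0,0,0,0,0,0,-1]]]' >/dev/null; python3 -m st
python3 -m crank '[[[0.004,0,0,0,0,0,-1],[0,0,-0.02,0,0,0,-1],[0,0,-0.05,0,0,0,-1],[0,0,-0.05,0,0,0,1],[0,0,0,0,0,0,1]]]' >/dev/null; python3 -m st
python3 - <<'E'
from h import *
d=snap('side','side3.png')
cv2.imwrite('pics/crop3.png',cv2.resize(d['image'][120:270,250:450,::-1],None,fx=4,fy=4,interpolation=cv2.INTER_CUBIC))
E
```

```text
t 6.28 pos [ 518.6 -118.8   24.7] yaw -6.6 down [-0.  0. -1.] F dock [ 3.1 -0.3  0.3] w 0.3 gf 1.3
t 6.9 pos [ 488.8 -115.4   24.6] yaw -6.6 down [ 0.  0. -1.] F dock [2.6 0.1 1.1] w 0.5 gf 1.3
t 7.53 pos [ 471.1 -113.3   24.6] yaw -6.6 down [-0.001  0.    -1.   ] F dock [ 0.7 -0.4  0.1] w 0.5 gf 0.5
t 8.15 pos [ 476.9 -114.3  147.6] yaw -6.59 down [ 0.005 -0.002 -1.   ] F dock [-0.6 -1.1 -0.6] w 15.8 gf 0.0
```

View pics/crop3.png

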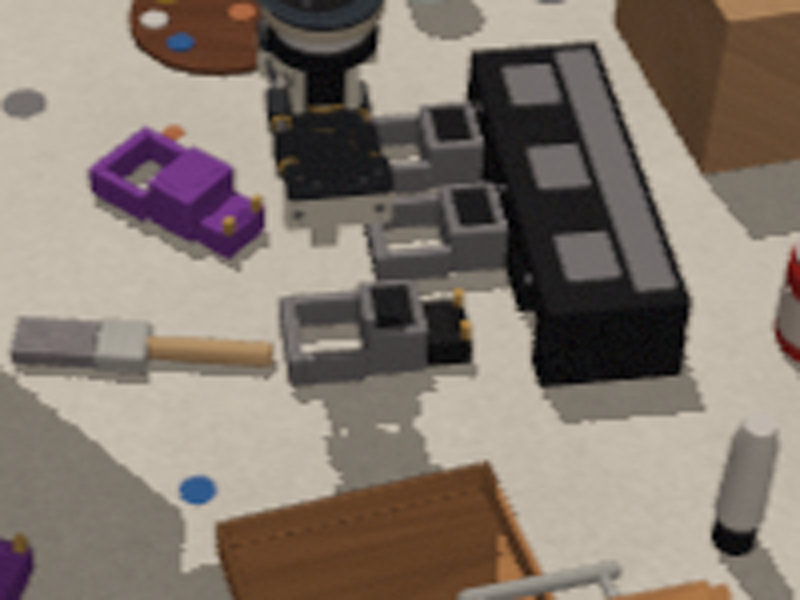

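Pack 1 lies clear of the dock with its block top at about crop (393,318) and its plug showing. The other two packs are still seated.

Run:
```python
from st import *
d=dict(np.load('pics/side3.png.npz'))
c=lambda u,v:(250+(u+.5)/4-.5,120+(v+.5)/4-.5)
P=np.array([cast(d,*c(*q),44) for q in((361,289),(412,282),(427,344),(374,357))]); print(P.round(0).tolist(),P.mean(0).round(1))
L=[cast(d,*c(*q),30) for q in((282,298),(293,360))]; print('bar front',np.round(L,0).tolist())
to(531,-120,147.6)
```

```text
t 8.2 pos [ 475.8 -113.9  145.6] yaw -6.59 down [ 0.002 -0.001 -1.   ] F dock [-0.4  0.5  0.1] w 20.1 gf 0.0
[[515.0, -88.0, 44.0], [555.0, -90.0, 44.0], [548.0, -156.0, 44.0], [506.0, -160.0, 44.0]] [ 530.9 -123.5   44. ]
bar front [[457.0, -70.0, 30.0], [450.0, -136.0, 30.0]]
tool shift to target mm [55.5 -0.3 -1.9]
```

```bash
python3 -m crank '[[[0.028,0,0,0,0,0,0.68],[0.0275,0.001,0,0,0,0,0.68],[0,0,0.02,0,0,0,0.68],[0,0,0.03,0,0,0,0.68],[0,0,0,0,0,0,0.68]]]' 20 >/dev/null; python3 -m st
python3 -m crank '[[[0,0,0.03,0,0,0,0.68],[0,0,0.025,0,0,0,0.68],[0,0,0.015,0,0,0,0.68],[0,0,0,0,0,0,0.68]]]' >/dev/null; python3 -m st
```

```text
t 8.82 pos [ 528.4 -120.6   91.6] yaw -6.6 down [-0.006  0.002 -1.   ] F dock [0.3 0.4 0.3] w 69.6 gf 0.0
t 9.32 pos [ 530.  -121.1   24.2] yaw -6.6 down [-0.001  0.    -1.   ] F dock [ 0.1 -0.6 -0.8] w 78.0 gf 0.0
```

```bash
python3 -m crank '[[[0,0,0,0,0,0,-1],[0,0,0,0,0,0,-1],[0,0,0,0,0,0,-1],[0,0,0,0,0,0,-1],[0,0,0,0,0,0,-1]]]' 15 >/dev/null; python3 -m st
python3 -m crank '[[[0,0,0,0,0,0,-1],[0,0,0,0,0,0,-1],[0,0,0,0,0,0,-1]]]' 45 >/dev/null; python3 -m st
```

```text
t 9.95 pos [ 530.8 -121.2   25.4] yaw -6.6 down [ 0.001 -0.    -1.   ] F dock [-1.2  3.6  6.7] w 60.2 gf 15.0
t 10.32 pos [ 530.8 -121.2   25.5] yaw -6.6 down [ 0.001 -0.    -1.   ] F dock [-1.2  3.3  7.8] w 60.0 gf 45.0
```

```bash
python3 -m crank '[[[0,0,-0.01,0,0,0,-1],[0,0,-0.015,0,0,0,-1],[0,0,-0.025,0,0,0,-1],[0,0,-0.03,0,0,0,-1],[0,0,-0.015,0,0,0,-1]]]' >/dev/null; python3 -m st
python3 -m crank '[[[0,0,0,0,0,-0.055,-1],[0,0,0,0,0,-0.056,-1],[0,0,0,0,0,-0.055,-1],[0,0,0,0,0,0,-1]]]' >/dev/null; python3 -c "
from st import *
to(476,-352.4,119)"
```

```text
t 10.95 pos [ 530.8 -121.4  121.7] yaw -6.6 down [ 0.002 -0.001 -1.   ] F dock [ 0.4 -0.6 -4.4] w 60.0 gf 45.0
t 11.45 pos [ 530.1 -121.2  119.6] yaw 2.89 down [-0.  0. -1.] F dock [ 0.2 -0.  -3.9] w 59.7 gf 45.0
tool shift to target mm [-65.7 228.2   0.6]
```

```bash
python3 -m crank '[[[-0.004,0.015,0,0,0,0,-1],[-0.009,0.03,0,0,0,0,-1],[-0.010,0.035,0,0,0,0,-1],[-0.010,0.035,0,0,0,0,-1],[-0.010,0.035,0,0,0,0,-1]]]' >/dev/null
python3 -m crank '[[[-0.010,0.035,0,0,0,0,-1],[-0.008,0.028,0,0,0,0,-1],[-0.0047,0.0152,0,0,0,0,-1],[0,0,0,0,0,0,-1]]]' >/dev/null
python3 - <<'E'
from st import *
to(476,-352.4,30)
d=snap('side','side4.png')
cv2.imwrite('pics/crop4.png',cv2.resize(d['image'][180:330,250:450,::-1],None,fx=4,fy=4,interpolation=cv2.INTER_CUBIC))
E
```

```text
t 12.57 pos [ 475.8 -353.1  119.5] yaw 2.81 down [-0.  0. -1.] F dock [ 0.3 -1.  -4.6] w 59.8 gf 45.0
tool shift to target mm [ 0.2 -0.7 89.5]
```

View pics/crop4.png

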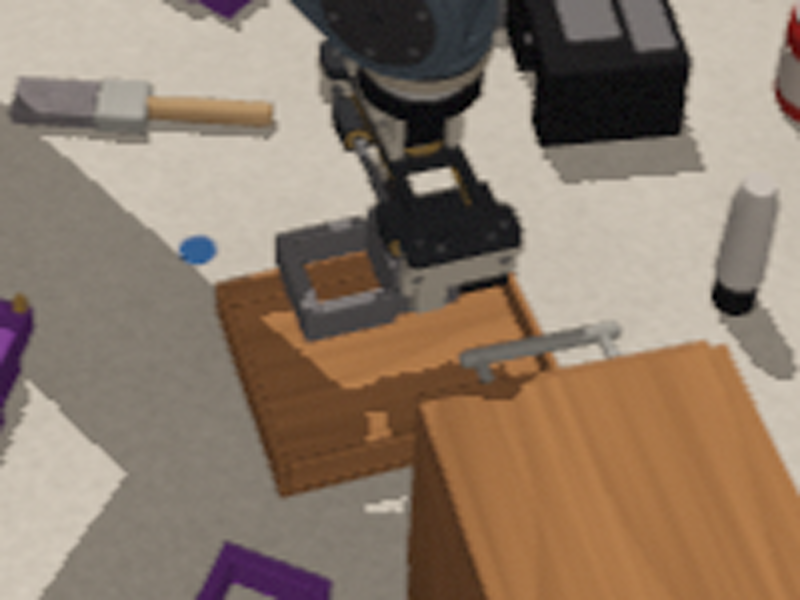

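The pack hangs level over the tray with its loop at crop (340,275). The cabinet's drawer handle at (540,345) may sit near the gripper body, so I'll check its height.

Run:
```python
from h import *
a=dict(np.load('pics/top1.png.npz')); b=dict(np.load('pics/side4.png.npz'))
c=lambda u,v:(250+(u+.5)/4-.5,180+(v+.5)/4-.5)
im=a['image'][150:210,405:440]; cv2.imwrite('pics/h.png',cv2.resize(im[:,:,::-1],None,fx=8,fy=8,interpolation=cv2.INTER_CUBIC))
for n,t,s in(('far',(419,168),c(610,328)),('near',(421,193),c(467,358))):
    for z in(30,60,90,120,150): print(n,z,cast(a,*t,z).round(0)[:2],cast(b,*s,z).round(0)[:2])
```

```text
far 30 [ 572. -494.] [ 613. -376.]
far 60 [ 568. -485.] [ 602. -398.]
far 90 [ 563. -477.] [ 591. -419.]
far 120 [ 558. -469.] [ 580. -441.]
far 150 [ 553. -461.] [ 568. -463.]
near 30 [ 478. -498.] [ 512. -378.]
near 60 [ 475. -490.] [ 504. -400.]
near 90 [ 472. -482.] [ 495. -421.]
near 120 [ 469. -474.] [ 487. -443.]
near 150 [ 466. -466.] [ 478. -464.]
```

View pics/h.png

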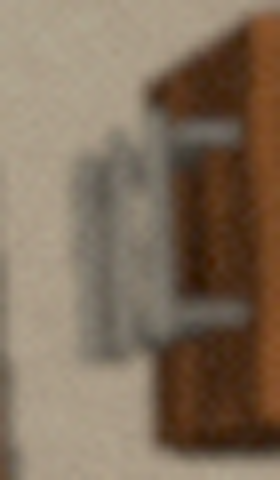

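The left strip in this crop is the handle's shadow. The real bar, at crop x≈160, is at y≈-480 and z≈170. The gripper body reaches y≈-447, so about 33 mm is left and I can lower straight down.

```bash
python3 -m crank '[[[0,0,0.015,0,0,0,-1],[0,0,0.025,0,0,0,-1],[0,0,0.02,0,0,0,-1],[0,0,0.01,0,0,0,-1],[0,0,0.006,0,0,0,-1]]]' >/dev/null; python3 -m st
python3 -m crank '[[[0,0,0.004,0,0,0,-1],[0,0,0.003,0,0,0,-1],[0,0,0.002,0,0,0,-1],[0,0,0,0,0,0,-1]]]' >/dev/null; python3 -m st
```

```text
t 13.25 pos [ 476.4 -352.3   43.1] yaw 2.93 down [-0.  0. -1.] F dock [-0.1  0.4 -4.3] w 59.5 gf 45.0
t 13.75 pos [ 476.3 -352.4   34.7] yaw 2.91 down [ 0. -0. -1.] F dock [-0.4  1.2 -4.2] w 60.0 gf 45.0
```

```bash
python3 -m crank '[[[0,0,0.0015,0,0,0,-1],[0,0,0.0015,0,0,0,-1],[0,0,0,0,0,0,-1]]]' >/dev/null; python3 -m st
```

```text
t 14.12 pos [ 476.3 -352.4   31.6] yaw 2.91 down [ 0.  0. -1.] F dock [-0.1  0.  -4. ] w 59.9 gf 45.0
```

```bash
python3 -m crank '[[[0,0,0.001,0,0,0,-1],[0,0,0,0,0,0,-1]]]' >/dev/null; python3 -m st
```

```text
t 14.38 pos [ 476.3 -352.5   31.4] yaw 2.91 down [ 0. -0. -1.] F dock [-3.7  2.4  6.2] w 59.6 gf 45.0
```

Touchdown is confirmed: vertical force went from -4 to +6 N at z 31.4. Releasing and backing off.

```bash
python3 -m crank '[[[0,0,0,0,0,0,0.68],[0,0,0,0,0,0,0.68],[0,0,0,0,0,0,0.68],[0,0,0,0,0,0,0.68]]]' 10 >/dev/null; python3 -m st
python3 -m crank '[[[0,0,-0.015,0,0,0,0.68],[0,0,-0.03,0,0,0,0.68],[0,0,-0.04,0,0,0,0.68],[0,0,-0.04,0,0,0,0.68],[0,0,-0.03,0,0,0,0.68]]]' >/dev/null
python3 -m crank '[[[0,-0.05,-0.02,0,0,0,0.68],[0,-0.05,-0.02,0,0,0,0.68],[0,-0.05,0,0,0,0,0.68],[0,-0.05,0,0,0,0,0.68],[0,0,0,0,0,0,0.68]]]' >/dev/null
python3 - <<'E'
from st import *
d=snap('side','side5.png')
cv2.imwrite('pics/crop5.png',cv2.resize(d['image'][120:320,250:450,::-1],None,fx=3,fy=3,interpolation=cv2.INTER_CUBIC))
E
```

```text
t 14.88 pos [ 476.3 -352.5   30.6] yaw 2.91 down [ 0.  0. -1.] F dock [-0.  -0.5 -0.6] w 78.2 gf 0.0
t 16.12 pos [ 465.9 -150.3  226.8] yaw 3.09 down [ 0.001 -0.    -1.   ] F dock [ 0.5  0.1 -0.2] w 77.9 gf 0.0
```

View pics/crop5.png

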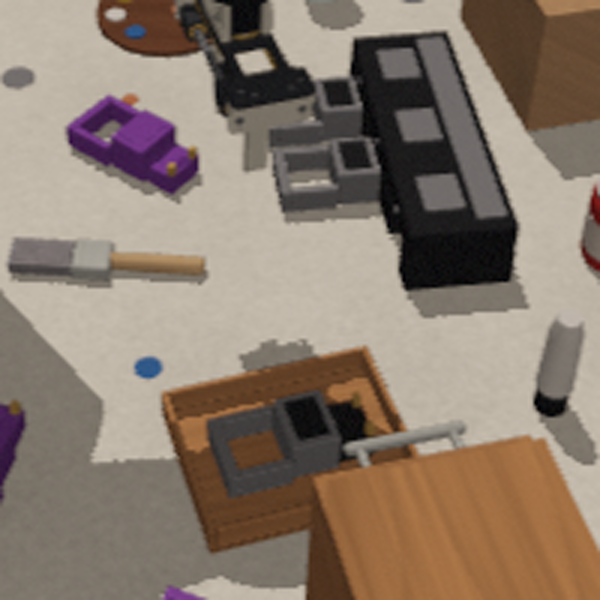

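The pack lies flat in the tray with its block at crop (305,430) and its loop at (250,450). The other two packs are seated, the tube stands, and the gripper is clear.

```bash
python3 -c "
from station import job
print(job.job_done())"
```

```text
the job is handed in; nothing more can be done
None
```

Pack 1 was the charged one: its catch let go at about 11 N, and it now lies flat in the tray with packs 2 and 3 untouched in the dock; the job is handed in at about 16 s, but no verdict was returned.

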